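# Hold the spare block ready over the heater's empty bay

## Task

Two of the block heater's three bays already hold an aluminium block. Pick up the spare block from the bench, carry it over the row of bottles and glassware without disturbing anything, and hold it hovering over the empty bay, level, centred and squared with the bay so that it could be lowered straight in, its underside about 15 mm above the heater's top face. Never let the block or the gripper touch the heater, and finish while still holding the block there: a colleague will check the fit before it goes in.

Things in the scene. Friction and masses are not known exactly. Their poses are not given: they have to be found in the camera images.
- spare_block: the spare block lying loose on the bench: bare aluminium, 58 (its x) x 42 (its y) x 55 mm tall, about 0.3 kg, six small tube holes in its top; origin at the centre of its underside, z up. It starts to the left of the row of bottles. To be gripped across its 42 mm sides; either way round fits a bay.
- seated_block_a: an identical block already standing in one of the heater's bays, its top 15 mm above the heater's top face; loose; origin at the centre of its underside, axes as for the spare block
- seated_block_b: another identical block in another of the bays, as seated_block_a
- heater: dry-block heater fixed to the bench, 156 (x) x 246 (y) x 70 mm tall, white, keys and a dial (top at 74 mm) on its front (-x) part, bare aluminium top with three open bays side by side along y. Origin at the centre of its underside. Bays 66 (x) x 50 (y) mm, 40 deep, 70 mm apart, parallel to its axes: a block goes in with its x along the heater's x. Pose varies, and so does which bay is empty.
- bay_0 (a point): centre of the mouth of the left (+y) bay, in the heater's top face, 70 mm above the bench; axes as the heater's
- bay_1 (a point): centre of the mouth of the middle bay, in the heater's top face, 70 mm above the bench; axes as the heater's
- bay_2 (a point): centre of the mouth of the right (-y) bay, in the heater's top face, 70 mm above the bench; axes as the heater's
- amber_bottle: bystander, amber bottle with black cap, 46 mm wide, 86 mm tall; loose in the row that stands on the bench between the spare block and the heater; origin at the centre of its underside
- glass_beaker: bystander, clear glass beaker, 52 mm wide, 66 mm tall; loose in the row that stands on the bench between the spare block and the heater; origin at the centre of its underside
- small_bottle: bystander, white bottle with screw cap, 44 mm wide, 90 mm tall; loose in the row that stands on the bench between the spare block and the heater; origin at the centre of its underside
- dish: bystander, flat petri dish, 91 mm wide, 15 mm tall; on the bench beyond the spare block; origin at the centre of its underside
- timer: bystander, small lab timer, 59 x 64 x 28 mm; on the bench in front of the heater; origin at the centre of its underside
Mind the look-alikes: they are no part of the job. What is shaped like the spare_block but yellow is not meant. What is shaped like the seated_block_b but turquoise is not meant.

How it is judged:
By the outcome, as a careful person would: the job done as asked, in the order asked, and still so for the second after the job is handed in, while the arm keeps its last pose, push and grip.
It also fails if it takes over 40 s, if anything falls off the work surface, if the arm or the gripper's body presses on something with over 40 N, if the wrist force passes 120 N, or if a joint passes its speed limit or range.

## Robot

A 6-joint arm with a two-finger parallel gripper is mounted at the origin on a cart in front of the work surface, level with it; the furniture and walls round the work are solid. World frame = base frame: x ahead of the robot, y to its left, z up, the work surface at z = 0. Lengths are in mm, angles in rad, forces in N, time in s.
With the tool pointing down it reaches from about 250 to 725 mm from the base axis. Payload 4 kg.
Tool frame: the origin (TCP) lies midway between the tips of the shut fingers; the grasp point (between the pads) lies 19 mm behind it (manip.hold_point_z is the distance from the TCP to the grasp point, in mm); z points along the fingers, y is the line along which they close (so a half turn about z gives the same grasp; the last joint's range is limited). The gripper opens to 85 mm and grips with 20 to 120 N. Pads are 22 mm wide; open, the fingers measure 114 mm over their backs; the gripper's body (76 mm by 85 mm) begins 54 mm behind the grasp point. The pads swing forward as they close: fully open they stand 13 mm farther back than shut.
Start: joints at [1.231, 0.241, 0.005, 1.335, 0, 1.571], TCP at [166.647, 471.411, 231.306] pointing down, gripper open.
Joint ranges: [-2.72, 2.72], [-1.05, 1.87], [-1.09, 1.28], [-1.99, 2.15], [-1.42, 1.44], [-3.14, 3.14]. Speed limits (rad/s): [2.79, 2.79, 3.14, 3.14, 3.14, 3.14].

## Interface

Orientations are given as a unit quaternion [w, x, y, z].
In Python, from workcell import manip gives the robot as it stands.
- The arm moves only by the tool nudge_tcp, called as name(argument=value, ...), one argument or row to a line, values as JSON. Schema: {"type":"object","properties":{"steps":{"type":"array","items":{"type":"object","properties":{"sx":{"type":"number"},"sy":{"type":"number"},"sz":{"type":"number"},"drx":{"type":"number"},"dry":{"type":"number"},"drz":{"type":"number"},"finger_gap":{"type":"number"}},"additionalProperties":false,"required":["finger_gap"]},"minItems":1,"maxItems":20},"grip_force":{"type":"number"},"only":{"type":"string"},"quiet":{"type":"boolean"},"lines":{"type":"string"}},"required":["steps"],"additionalProperties":false}. steps is a list of rows, 1 to 20 of them, each an object with the fields sx, sy, sz (the shift in mm), drx, dry, drz (a rotation vector in rad), finger_gap (the opening from 0.0 (shut) to 1.0 (fully open)); a field left out counts as zero (the opening has to be given); each row is the pose to reach, as a shift and turn from the pose commanded when the call began, along the tool's axes at that moment; what a row does not reach only later rows make up. A row lasts 1/8 s, in which the tool goes at most 62.5 mm and 0.188 rad, less where a joint would pass 70% of its speed; a pose out of reach is approached as far as the arm can. The fingers move at their own pace and stop on an object; grip_force is the grip in N (left out, the last holds). Time passes only in rows, so rows that do not move let the fingers close. The tool returns the time, the measured TCP pose, the force, the opening and the grip force at its end. only (a regular expression) keeps the lines of the reply that match it, lines (a string "A,B") keeps lines A to B, and quiet returns only ok. Input that does not fit is refused with a message, and nothing moves.
- manip.get_state(): the state, without advancing time (a new reading comes with each control period).
- manip.get_image(name): name is "side" or "top" or "wrist"; returns a dict with "image" (384x512x3 uint8, red, green, blue), "K" (3x3 intrinsics, pixels), "camera_from_world" (4x4, takes a point from world to camera coordinates); the wrist camera has in their place "hand_eye" (4x4, takes a point from camera to tool coordinates, whose origin is the TCP and whose axes are the flange's). Camera axes: x right, y up, looking along -z (the intrinsics and any distortion apply to the point x, -y, -z); pixel columns grow to the right and rows downward; lengths in mm; the calibration is good to about 2 mm. A picture is of the moment at which its call begins: read the wrist's pose just before it. There is no depth.
- manip.hand_in(): hands the job in; it is judged then, once.
The state is a dict: "time": time; "joints": joint angles; "qvel": joint speeds; "effort": joint torques, N m; "ee_pos": TCP position; "eef_rot": TCP orientation; "wrist_force": force on the tool from outside, world axes, zero at the start; "torque": the same for the moment, N m; "grip_width": opening from 0.0 (shut) to 1.0 (fully open); "grasp_force": force on a finger pad.
Only numpy, scipy, OpenCV 4.12 (cv2) and the standard library are available. Lean on these libraries where they do the work, as an engineer would, in place of code of your own. Each camera call takes 0.05 s, during which the arm holds its last target. There are 200 camera calls.

## Working session

There is one attempt and no reset: what is moved stays moved. The work goes in short steps, Python scripts to look and compute and a tool call to move; the robot and the scene stay as the last step left them, time stands still between calls to the robot, and variables do not carry over. Pictures are saved under pics/ and viewed, at most 10 in all, crops included, and the job is handed in when it is done.

```bash
mkdir -p pics; ls
```

Run:
```python
from workcell import manip
import cv2,numpy as np
s=manip.get_state();print(s)
for n in("top","side"):
    d=manip.get_image(n);cv2.imwrite(f"pics/{n}0.png",cv2.resize(d["image"][:,:,::-1],(800,600),interpolation=cv2.INTER_CUBIC))
    np.savez(n+".npz",**{k:v for k,v in d.items() if v is not None});print(n,d.keys(),d["K"],d["camera_from_world"])
d=manip.get_image("wrist");print(d.keys(),d["K"],d["hand_eye"]);cv2.imwrite("pics/w0.png",d["image"][:,:,::-1])
```

```text
pics
{'time': 0.0, 'joints': array([ 1.23099277e+00,  2.41419191e-01,  3.70991265e-03,  1.33521866e+00,
       -1.45359866e-05,  1.57081517e+00]), 'qvel': array([-8.67778665e-05, -4.95539953e-04, -2.01031933e-03, -3.10707694e-04,
       -1.11250538e-04, -1.18867225e-03]), 'effort': array([ 1.18375327e-03, -3.72319257e+01,  2.52407616e+01,  1.70096022e-02,
        5.63464948e-05, -8.65400295e-06]), 'ee_pos': array([166.43943171, 470.79853856, 230.40441349]), 'eef_rot': array([-1.73038906e-04,  1.69094724e-01,  9.85599228e-01, -1.05168908e-03]), 'wrist_force': array([0.20130143, 0.70616034, 0.07483476]), 'torque': array([-0.020115  ,  0.00659447, -0.00147358]), 'grasp_force': 0.0, 'grip_width': 0.997113948895743}
top dict_keys(['image', 'K', 'camera_from_world']) [[368.74116022   0.         253.61693834]
 [  0.         368.74116022 195.98783055]
 [  0.           0.           1.        ]] [[ 2.54960549e-02 -9.99674135e-01 -1.25495733e-03 -1.92003253e+02]
 [ 9.80614508e-01  2.47659388e-02  1.94375499e-01 -5.60282230e+02]
 [-1.94281079e-01 -6.18643777e-03  9.80926394e-01 -8.97320944e+02]

[... 249 characters left out ...]
-9.51572019e-01 -3.06544660e-01 -2.32607643e-02  4.40839155e+02]
 [ 1.13764580e-01 -4.21416486e-01  8.99703154e-01 -2.09600697e+02]
 [-2.85601667e-01  8.53486096e-01  4.35882061e-01 -6.87277881e+02]
 [ 0.00000000e+00  0.00000000e+00  0.00000000e+00  1.00000000e+00]]
dict_keys(['image', 'K', 'hand_eye']) [[291.272726     0.         254.46062523]
 [  0.         291.272726   191.32993568]
 [  0.           0.           1.        ]] [[-2.37423495e-04  9.48301896e-01  3.17369591e-01  8.24146791e+01]
 [ 9.99999925e-01  1.28552777e-04  3.63981420e-04 -4.65839766e-01]
 [ 3.04365529e-04  3.17369654e-01 -9.48301856e-01 -1.41847889e+02]
 [ 0.00000000e+00  0.00000000e+00  0.00000000e+00  1.00000000e+00]]
```

View pics/top0.png

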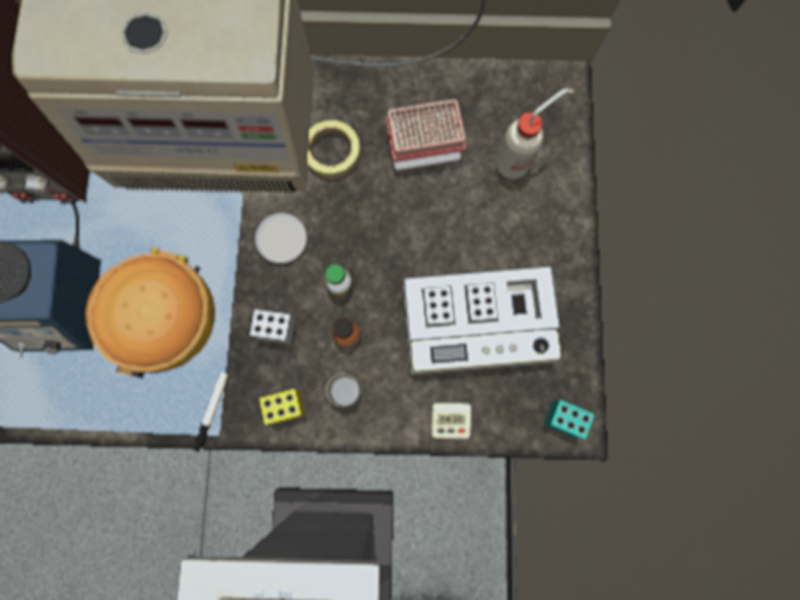

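View pics/side0.png

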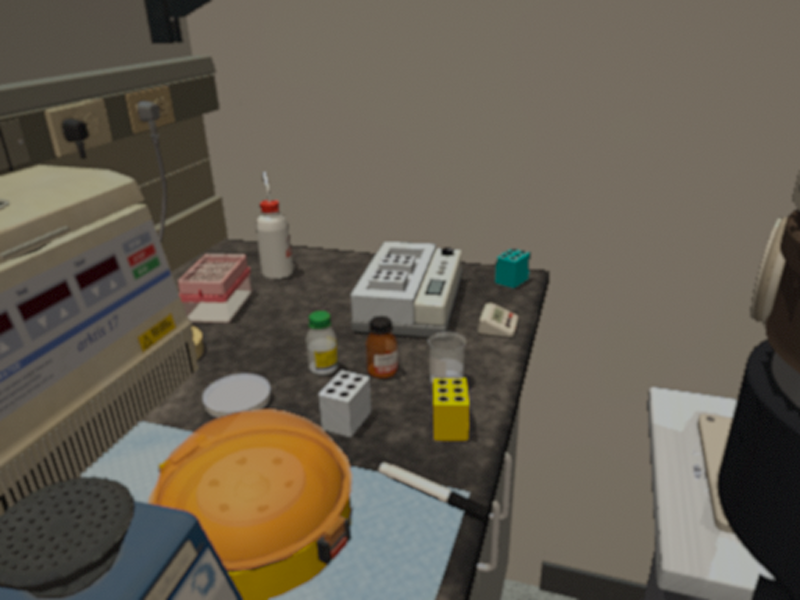

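View pics/w0.png

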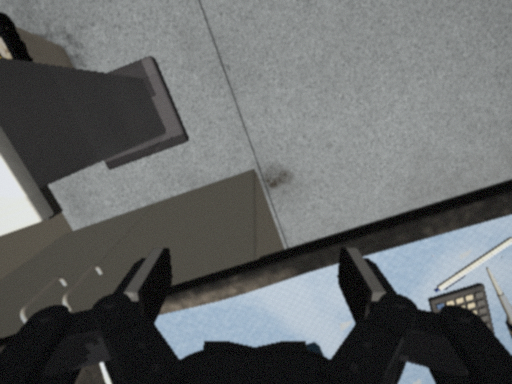

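The top view shows the spare block at (271,325), the amber bottle, beaker and small bottle in the row at x≈340, and the heater with its right bay (520,303) empty, so bay_2 is the target. Next I'll make enlarged crops.

Create h.py:
```python
import numpy as np,cv2
from scipy.spatial.transform import Rotation as R
def ray(d,uv,z,M=None):
    M=d["camera_from_world"] if M is None else M
    Rm,t=M[:3,:3],M[:3,3];c=-Rm.T@t;K=d["K"]
    out=[]
    for u,v in uv:
        r=Rm.T@np.array([(u-K[0,2])/K[0,0],-(v-K[1,2])/K[1,1],-1]);out.append(c+r*(z-c[2])/r[2])
    return np.array(out)
def crop(img,x0,y0,w,h,s,fn):
    cv2.imwrite(fn,cv2.resize(img[y0:y0+h,x0:x0+w,::-1],None,fx=s,fy=s,interpolation=cv2.INTER_CUBIC))
def uncrop(p,x0,y0,s): return (np.array(p,float)+.5)/s-.5+[x0,y0]
def wristM(d,s):
    q=s["eef_rot"];T=np.eye(4);T[:3,:3]=R.from_quat(np.r_[q[1:],q[0]]).as_matrix();T[:3,3]=s["ee_pos"]
    return np.linalg.inv(T@d["hand_eye"])
```

Run:
```python
from h import *
d=np.load("top.npz")
a=d["image"][190:260,150:225];b=d["image"][165:245,252:366]
c=np.zeros((590,800,3),np.uint8)
crop(d["image"],252,165,114,80,7,"pics/heat.png")
f=lambda p:uncrop(p,0,0,1.5625)
print(ray(d,f([(271,325)]),55),ray(d,f([(338,275),(345,328)]),88),ray(d,f([(344,389)]),66))
```

```text
[[528.79404094  27.63349323  55.        ]] [[607.78388558 -82.26923     88.        ]
 [521.69537506 -97.25562886  88.        ]] [[427.16117413 -97.76304972  66.        ]]
```

View pics/heat.png

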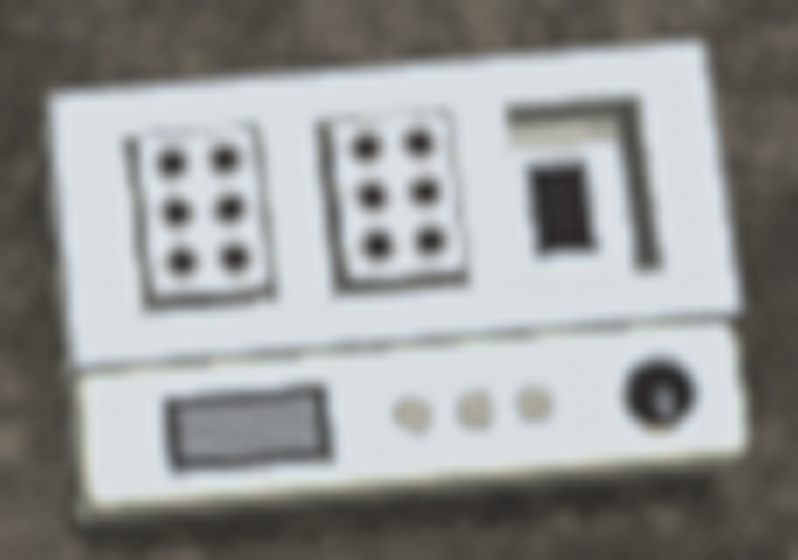

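Run:
```python
from h import *
d=np.load("top.npz")
f=lambda p:uncrop(p,252,165,7)
print("back, front lines",ray(d,f([(49,93),(706,40),(740,314),(76,365)]),70))
print("bay BL,BR,FR",ray(d,f([(508,104),(638,97),(661,270)]),70))
for h in ([(172,163),(224,158),(231,209),(176,212),(182,262),(235,258)],[(366,147),(418,142),(424,191),(372,195),(378,246),(430,240)]):print("hol",ray(d,f(h),85).mean(0))
from workcell import manip
s=manip.get_state();q=s["eef_rot"];print(R.from_quat(np.r_[q[1:],q[0]]).as_matrix().round(3))
print(R.from_quat(np.r_[q[1:],q[0]]).inv().apply(np.array([515,28,231])-s["ee_pos"]).round(1))
```

```text
back, front lines [[ 609.69472668 -189.31780772   70.        ]
 [ 635.84719175 -430.46446229   70.        ]
 [ 534.03795005 -439.99321671   70.        ]
 [ 509.46652035 -201.30482632   70.        ]]
bay BL,BR,FR [[ 609.78163701 -357.38606213   70.        ]
 [ 613.61932187 -405.00274819   70.        ]
 [ 549.42773518 -411.93020421   70.        ]]
hol [ 564.24209123 -245.31988904   85.        ]
hol [ 572.14075738 -314.84340742   85.        ]
[[-0.943  0.333 -0.001]
 [ 0.333  0.943 -0.002]
 [-0.    -0.002 -1.   ]]
[-4.762e+02 -3.015e+02  1.000e-01]
```

Heater yaw is about 0.108 rad and bay_2 sits at about (579.6, −384.7). I'll move above the spare block and look with the wrist camera.

nudge_tcp(
  steps=[
    {"sx": -40,"sy": -25,"sz": -20,"drz": 0.1,"finger_gap": 1},
    {"sx": -90,"sy": -57,"sz": -30,"drz": 0.25,"finger_gap": 1},
    {"sx": -140,"sy": -88,"sz": -30,"drz": 0.4,"finger_gap": 1},
    {"sx": -190,"sy": -120,"sz": -30,"drz": 0.55,"finger_gap": 1},
    {"sx": -240,"sy": -152,"sz": -30,"drz": 0.7,"finger_gap": 1},
    {"sx": -290,"sy": -184,"sz": -30,"drz": 0.85,"finger_gap": 1},
    {"sx": -340,"sy": -215,"sz": -30,"drz": 1.0,"finger_gap": 1},
    {"sx": -390,"sy": -247,"sz": -30,"drz": 1.1,"finger_gap": 1},
    {"sx": -440,"sy": -279,"sz": -30,"drz": 1.18,"finger_gap": 1},
    {"sx": -476,"sy": -302,"sz": -30,"drz": 1.23,"finger_gap": 1},
    {"sx": -476,"sy": -302,"sz": -30,"drz": 1.23,"finger_gap": 1},
    {"sx": -476,"sy": -302,"sz": -30,"drz": 1.23,"finger_gap": 1},
  ],
  grip_force=40,
)

```text
time: 1.65
ee_pos: [514.2, 28.2, 260.8]
eef_rot: [-0.001, 0.707, 0.707, -0.0]
wrist_force: [-0.9, 0.3, -0.1]
grip_width: 1.003
grasp_force: 0.0
```

Run:
```python
from workcell import manip
from h import *
s=manip.get_state();d=manip.get_image("wrist");M=wristM(d,s)
np.savez("w1.npz",image=d["image"],K=d["K"],camera_from_world=M)
p=M@np.array([528.8,27.6,55,1]);u=d["K"][0,2]-d["K"][0,0]*p[0]/p[2];v=d["K"][1,2]+d["K"][1,1]*p[1]/p[2];print(u,v,s["joints"].round(3))
x0,y0=int(u)-60,int(v)-50;print(x0,y0);crop(d["image"],x0,y0,125,95,6,"pics/w1.png")
```

```text
267.4686882681743 164.6467998814987 [0.055 0.261 0.109 1.42  0.    1.624]
207 114
```

View pics/w1.png

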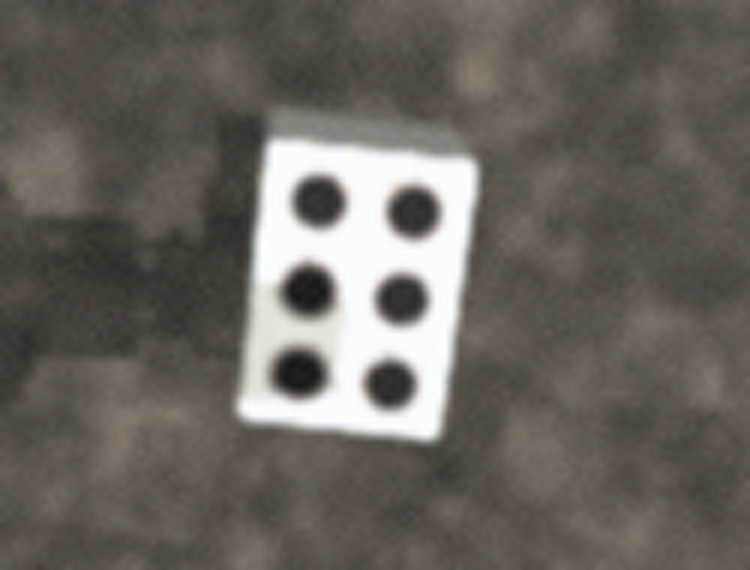

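The crop shows the block's top corners at (267,140), (477,157), (440,438) and (239,414).

Run:
```python
from workcell import manip
from h import *
d=np.load("w1.npz");P=ray(d,uncrop([(267,140),(477,157),(440,438),(239,414)],207,114,6),55)
H=ray(d,uncrop([(320,202),(413,212),(307,291),(402,299),(300,372),(390,384)],207,114,6),55)
print(P.round(1),P.mean(0),H.mean(0))
L=(P[2]+P[3]-P[0]-P[1]);print(np.linalg.norm(L)/2,np.linalg.norm(P[0]-P[1]),np.degrees(np.arctan2(L[1],L[0])))
L2=H[4]+H[5]-H[0]-H[1];print(np.degrees(np.arctan2(L2[1],L2[0])))
s=manip.get_state();q=s["eef_rot"];T=R.from_quat(np.r_[q[1:],q[0]]);print(T.as_matrix().round(3))
c=(P.mean(0)+H.mean(0))/2;print(T.inv().apply(np.r_[c[:2],22]-s["ee_pos"]).round(1))
```

```text
[[ 5.089e+02  6.120e+01  5.500e+01]
 [ 5.505e+02  5.790e+01  5.500e+01]
 [ 5.448e+02 -5.000e-01  5.500e+01]
 [ 5.029e+02  4.700e+00  5.500e+01]] [526.76429606  30.8251817   55.        ] [526.72132517  30.11960932  55.        ]
57.718128798387305 41.70190503265138 -95.78773900993252
-96.27217733050298
[[-0.002  1.    -0.001]
 [ 1.     0.002  0.   ]
 [ 0.    -0.001 -1.   ]]
[  1.7  12.9 239. ]
```

nudge_tcp(
  steps=[
    {"sx": 2,"sy": 12.5,"sz": 50,"drz": 0.106,"finger_gap": 1},
    {"sx": 2,"sy": 12.5,"sz": 105,"drz": 0.106,"finger_gap": 1},
    {"sx": 2,"sy": 12.5,"sz": 160,"drz": 0.106,"finger_gap": 1},
    {"sx": 2,"sy": 12.5,"sz": 205,"drz": 0.106,"finger_gap": 1},
    {"sx": 2,"sy": 12.5,"sz": 230,"drz": 0.106,"finger_gap": 1},
    {"sx": 2,"sy": 12.5,"sz": 242,"drz": 0.106,"finger_gap": 1},
    {"sx": 2,"sy": 12.5,"sz": 242,"drz": 0.106,"finger_gap": 1},
    {"sx": 2,"sy": 12.5,"sz": 242,"drz": 0.106,"finger_gap": 0},
    {"sx": 2,"sy": 12.5,"sz": 242,"drz": 0.106,"finger_gap": 0},
    {"sx": 2,"sy": 12.5,"sz": 242,"drz": 0.106,"finger_gap": 0},
    {"sx": 2,"sy": 12.5,"sz": 242,"drz": 0.106,"finger_gap": 0},
    {"sx": 2,"sy": 12.5,"sz": 242,"drz": 0.106,"finger_gap": 0},
    {"sx": 2,"sy": 12.5,"sz": 242,"drz": 0.106,"finger_gap": 0},
    {"sx": 2,"sy": 12.5,"sz": 242,"drz": 0.106,"finger_gap": 0},
  ],
  grip_force=60,
)

```text
time: 3.45
ee_pos: [528.4, 30.1, 20.6]
eef_rot: [0.001, 0.743, 0.669, 0.001]
wrist_force: [-0.5, 0.9, 6.2]
grip_width: 0.485
grasp_force: 61.9
```

nudge_tcp(
  steps=[
    {"sz": -10,"finger_gap": 0},
    {"sz": -40,"finger_gap": 0},
    {"sz": -90,"finger_gap": 0},
    {"sz": -135,"finger_gap": 0},
    {"sz": -160,"finger_gap": 0},
    {"sz": -160,"finger_gap": 0},
    {"sz": -160,"finger_gap": 0},
  ],
)

```text
time: 4.32
ee_pos: [526.1, 30.0, 177.8]
eef_rot: [-0.001, 0.743, 0.669, -0.001]
wrist_force: [1.2, -0.1, -2.1]
grip_width: 0.485
grasp_force: 61.3
```

Run:
```python
from workcell import manip
from h import *
s=manip.get_state();q=s["eef_rot"];T=R.from_quat(np.r_[q[1:],q[0]])
print(s["joints"].round(3),T.as_matrix().round(3));y=T.as_matrix()[:,1]
print(np.arctan2(y[1],y[0]),T.inv().apply([579.6-s["ee_pos"][0],-384.7-s["ee_pos"][1],0]))
```

```text
[ 0.057  0.325 -0.022  1.227  0.     1.733] [[ 0.105  0.994 -0.003]
 [ 0.994 -0.105 -0.   ]
 [-0.    -0.003 -1.   ]]
-0.10503370259868972 [-4.06761111e+02  9.66415639e+01 -8.55715021e-02]
```

nudge_tcp(
  steps=[
    {"sx": -25,"sy": 6,"drz": 0.08,"finger_gap": 0},
    {"sx": -65,"sy": 15,"drz": 0.22,"finger_gap": 0},
    {"sx": -105,"sy": 25,"drz": 0.36,"finger_gap": 0},
    {"sx": -145,"sy": 34,"drz": 0.5,"finger_gap": 0},
    {"sx": -185,"sy": 44,"drz": 0.64,"finger_gap": 0},
    {"sx": -225,"sy": 53,"drz": 0.78,"finger_gap": 0},
    {"sx": -265,"sy": 63,"drz": 0.92,"finger_gap": 0},
    {"sx": -305,"sy": 72,"drz": 1.06,"finger_gap": 0},
    {"sx": -345,"sy": 82,"drz": 1.18,"finger_gap": 0},
    {"sx": -380,"sy": 90,"drz": 1.28,"finger_gap": 0},
    {"sx": -400,"sy": 95,"drz": 1.34,"finger_gap": 0},
    {"sx": -407,"sy": 97,"drz": 1.358,"finger_gap": 0},
    {"sx": -407,"sy": 97,"drz": 1.358,"finger_gap": 0},
    {"sx": -407,"sy": 97,"drz": 1.358,"finger_gap": 0},
  ],
)

```text
time: 6.08
ee_pos: [581.0, -383.6, 178.8]
eef_rot: [-0.001, 0.999, 0.055, -0.0]
wrist_force: [0.5, 0.8, -1.6]
grip_width: 0.484
grasp_force: 61.2
```

Run:
```python
from workcell import manip
from h import *
s=manip.get_state();d=manip.get_image("wrist");M=wristM(d,s)
np.savez("w2.npz",image=d["image"],K=d["K"],camera_from_world=M,hand_eye=d["hand_eye"],p=s["ee_pos"],q=s["eef_rot"])
cv2.imwrite("pics/w2.png",cv2.resize(d["image"][:,:,::-1],(800,600),interpolation=cv2.INTER_CUBIC));print(s["joints"].round(3),s["eef_rot"])
```

```text
[-0.584  0.673  0.544  1.443  0.     2.448] [-5.38249962e-04  9.98504302e-01  5.46685773e-02 -4.65472025e-04]
```

View pics/w2.png

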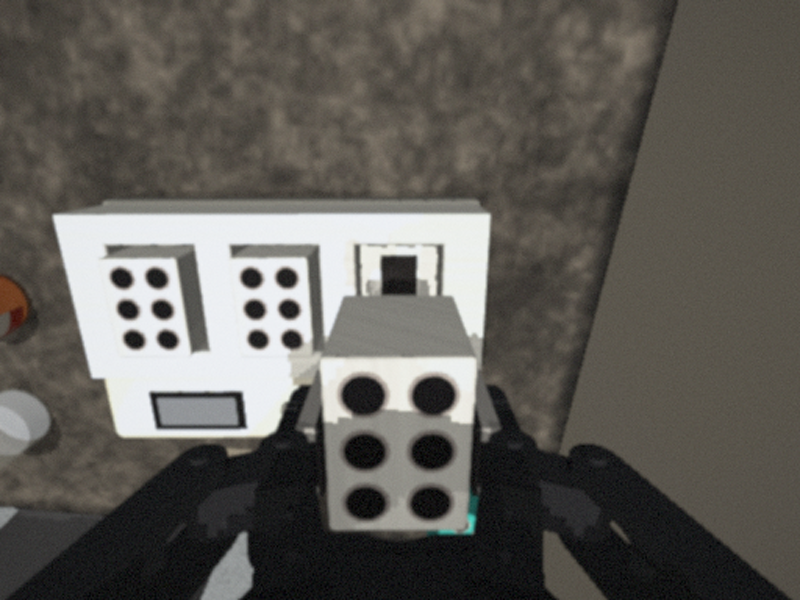

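The wrist view shows the held block (top corners (321,357), (476,357), (474,532), (328,528)), bay_2's rear edge at (356,243)–(443,244), and the heater's rear corners at (55,213) and (491,213). I'll enlarge the bay.

Run:
```python
from h import *
d=np.load("w2.npz");crop(d["image"],205,128,114,84,7,"pics/w2c.png");crop(d["image"],195,215,120,130,4.6,"pics/w2b.png")
```

```text
(no output)
```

View pics/w2c.png

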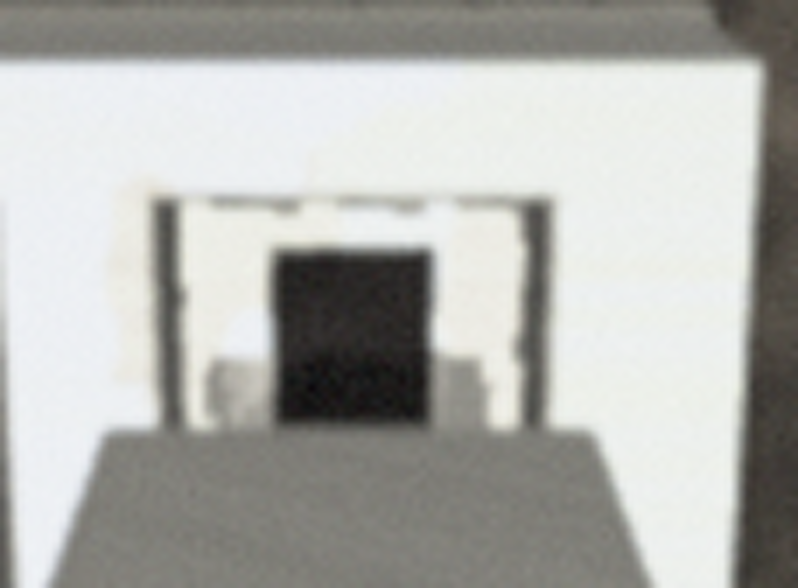

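View pics/w2b.png

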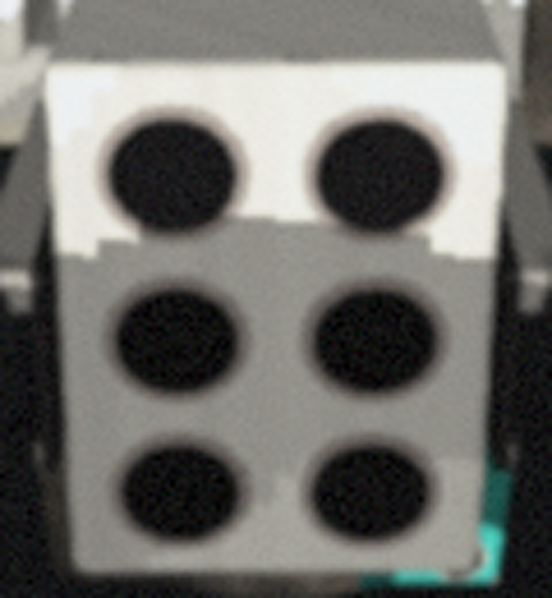

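Run:
```python
from h import *
d=np.load("w2.npz");p=d["p"];q=d["q"]
T=R.from_quat(np.r_[q[1:],q[0]])
tool=lambda P:T.inv().apply(P-p)   # tool axes
c=lambda l:uncrop(l,205,128,7)
B=ray(d,c([(152,198),(552,198),(165,428),(545,428)]),70)
print("bay tool",tool(B).round(1))
print("heater back",tool(ray(d,uncrop([(55,213),(491,213)],0,0,1.5625),70)).round(1), tool(ray(d,c([(765,62),(733,588)]),70)).round(1))
h=uncrop([(122,278),(156,277),(128,310),(162,310),(134,340),(168,340),(251,277),(287,277),(255,310),(290,309),(258,340),(291,340)],0,0,1.5625)
H=tool(ray(d,h,85));print("seated",H[:6].mean(0),H[6:].mean(0))
b=lambda l:uncrop(l,195,215,4.6)
for zt in (210,213,216):
    P=tool(ray(d,b([(46,63),(503,65),(475,572),(75,572)]),zt))
    Q=tool(ray(d,b([(173,175),(379,173),(177,340),(374,340),(181,490),(369,490)]),zt))
    U=tool(ray(d,c([(107,432),(594,432)]),zt-55))
    print(zt,P.round(1).tolist(),"mean",P.mean(0).round(1),"holes",Q.mean(0).round(1),"lens",np.linalg.norm(P[0]-P[1]),np.linalg.norm(P[2]-P[3]),np.linalg.norm(P[0]+P[1]-P[2]-P[3])/2,"under",U.round(1).tolist(),U.mean(0).round(1))
```

```text
bay tool [[ 29.4 -24.4 108.8]
 [ 29.4  25.4 108.8]
 [ -0.7 -23.7 108.8]
 [ -0.7  25.4 108.8]]
heater back [[  46.5 -187.2  109. ]
 [  46.5   51.   108.7]] [[ 46.2  50.8 108.7]
 [-23.   51.1 108.8]]
seated [  -4.24509532 -139.05291449   93.97275124] [ -4.04946638 -69.12310178  93.89385502]
210 [[27.4, -20.8, -31.2], [27.2, 20.8, -31.2], [-31.5, 21.0, -31.2], [-31.5, -20.9, -31.1]] mean [ -2.1   0.  -31.2] holes [ -2.5   0.1 -31.2] lens 41.573809128755705 41.97195492131327 58.74939115945011 under [[26.5, -20.6, 23.8], [26.6, 21.0, 23.8]] [26.5  0.2 23.8]
213 [[28.8, -20.2, -34.2], [28.6, 20.3, -34.2], [-28.4, 20.5, -34.2], [-28.5, -20.4, -34.1]] mean [  0.1   0.  -34.2] holes [ -0.2   0.1 -34.2] lens 40.446026400899534 40.83337159670098 57.15568228335223 under [[27.5, -20.2, 20.8], [27.5, 20.7, 20.8]] [27.5  0.2 20.8]
216 [[30.3, -19.6, -37.2], [30.1, 19.7, -37.2], [-25.4, 19.9, -37.2], [-25.4, -19.8, -37.1]] mean [  2.4   0.  -37.2] holes [  2.    0.1 -37.2] lens 39.31824367304335 39.69478827208868 55.561973407254435 under [[28.5, -19.8, 17.8], [28.5, 20.3, 17.8]] [28.5  0.2 17.8]
```

nudge_tcp(
  steps=[
    {"sx": -2.3,"sy": 0.6,"sz": 15,"finger_gap": 0},
    {"sx": -2.3,"sy": 0.6,"sz": 35,"finger_gap": 0},
    {"sx": -2.3,"sy": 0.6,"sz": 52,"finger_gap": 0},
    {"sx": -2.3,"sy": 0.6,"sz": 65,"finger_gap": 0},
    {"sx": -2.3,"sy": 0.6,"sz": 70,"finger_gap": 0},
    {"sx": -2.3,"sy": 0.6,"sz": 70,"finger_gap": 0},
    {"sx": -2.3,"sy": 0.6,"sz": 70,"finger_gap": 0},
    {"sx": -2.3,"sy": 0.6,"sz": 70,"finger_gap": 0},
  ],
)

```text
time: 7.12
ee_pos: [579.3, -386.0, 110.1]
eef_rot: [0.0, 0.999, 0.054, 0.001]
wrist_force: [-0.3, -0.1, -2.6]
grip_width: 0.481
grasp_force: 61.2
```

Run:
```python
from workcell import manip
from h import *
for i in range(3):
    s=manip.get_state();d=manip.get_image("wrist");print(s["ee_pos"].round(2),s["eef_rot"].round(4))
M=wristM(d,s)
np.savez("w3.npz",image=d["image"],K=d["K"],camera_from_world=M,p=s["ee_pos"],q=s["eef_rot"])
sd=manip.get_image("side");np.savez("s3.npz",**sd)
a=cv2.resize(d["image"][95:345,20:340],None,fx=2.4,fy=2.4,interpolation=cv2.INTER_CUBIC)
cv2.imwrite("pics/w3.png",a[:,:,::-1])
crop(sd["image"],220,135,90,80,7,"pics/s3.png")
```

```text
[ 579.25 -386.03  110.15] [4.000e-04 9.985e-01 5.380e-02 6.000e-04]
[ 579.15 -385.99  110.03] [3.000e-04 9.986e-01 5.380e-02 5.000e-04]
[ 579.09 -385.92  109.87] [3.000e-04 9.985e-01 5.380e-02 4.000e-04]
```

View pics/w3.png

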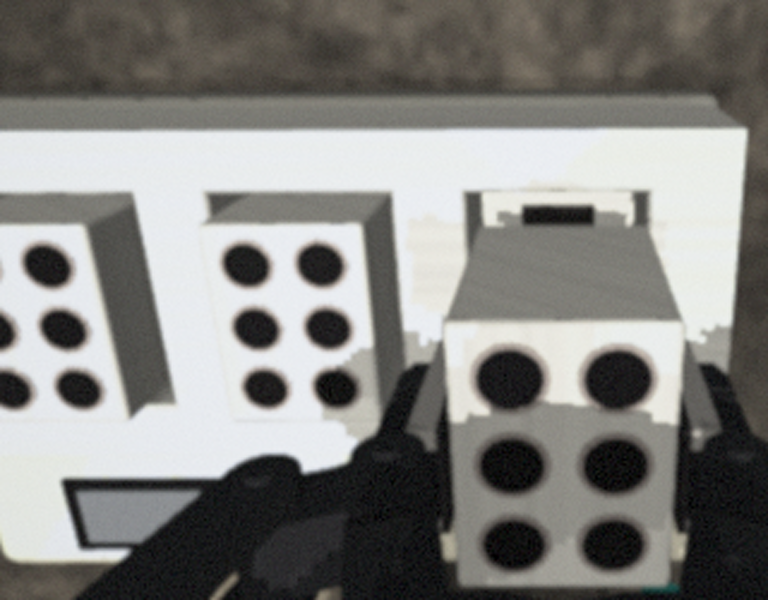

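View pics/s3.png

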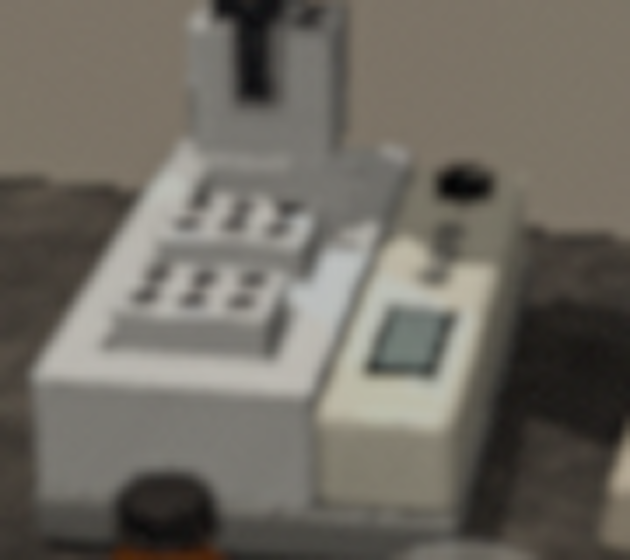

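The view from above shows the bay's rear corners at (464,191) and (651,191) and the block's lower rear edge near y=226. The side view shows the block upright and clear of the heater. I'll get sub-pixel edges numerically.

Run:
```python
from h import *
d=np.load("w3.npz");g=d["image"].mean(2)
np.set_printoptions(linewidth=250)
for r in (178,182,186,188,190,192,194): print(r,"L x208:",g[r,208:226].astype(int),"R x284:",g[r,282:300].astype(int))
for x in (222,240,250,262,275,285): print("col",x,"y170:",g[170:194,x].astype(int))
print("block top back row cols, y222:",[g[222:236,x].astype(int).tolist() for x in (215,255,295)])
print("block top front y330:",[g[330:345,x].astype(int).tolist() for x in (225,250,285)])
for r in (245,320):print(r,"L x198",g[r,198:218].astype(int),"R x292",g[r,292:312].astype(int))
```

```text
178 L x208: [238 237 238 233 211 168 116  83  79  79  74  89 144 214 230 233 232 230] R x284: [206 169 123  81  74  75  83 108 160 209 230 236 236 237 236 236 236 235]
182 L x208: [238 238 237 232 221 182 121  85  76  76  79  87 132 196 228 231 230 230] R x284: [231 213 146  86  74  74  79 114 161 206 230 234 235 236 233 234 233 233]
186 L x208: [236 234 237 234 224 185 130  89  81  78  77  77 108 171 220 231 230 228] R x284: [228 202 138  86  76  76  82 101 145 191 223 231 229 231 232 231 232 233]
188 L x208: [230 228 228 226 212 179 130  87  79  76  77  86  99 147 197 216 215 215] R x284: [194 157 111  91  90  88  93 117 160 196 216 224 221 223 222 224 231 233]
190 L x208: [229 228 228 228 216 181 133  94  79  77  86 100 115 119 131 130 133 129] R x284: [127 121 123 117 118 121 121 130 159 203 225 228 229 226 225 229 231 234]
192 L x208: [233 231 231 230 223 187 138  95  80  84  99 114 118 121 124 119 127 120] R x284: [123 120 125 122 119 121 123 126 151 197 226 231 231 231 233 235 236 236]
194 L x208: [230 230 230 231 225 191 143  98  80  93 107 123 124 123 123 124 125 125] R x284
[... 895 characters left out ...]
5, 229, 232, 230, 231, 231], [120, 127, 124, 125, 120, 125, 159, 216, 232, 235, 236, 235, 235, 234]]
block top front y330: [[81, 103, 120, 135, 137, 143, 145, 150, 133, 91, 52, 29, 20, 15, 14], [154, 157, 156, 154, 154, 159, 152, 151, 135, 98, 62, 43, 40, 37, 36], [119, 136, 150, 153, 154, 156, 159, 155, 136, 107, 78, 47, 29, 22, 20]]
245 L x198 [147 134 114  99  96  94  98 150 216 235 237 238 235 235 233 229 225 224 216 194] R x292 [215 231 236 236 236 236 235 235 234 233 231 211 158 110  96  92  99 112 126 134]
320 L x198 [ 18   4  27  22  25  77 124 154 163 163 154 145 133 127 129 134 134 128 132 128] R x292 [157 160 156 156 153 153 148 147 158 162 161 162 154 127  78  24  17  19  16  22]
```

Run:
```python
from h import *
d=np.load("w3.npz");p=d["p"];q=d["q"]
T=R.from_quat(np.r_[q[1:],q[0]]);tool=lambda P:T.inv().apply(P-p)
B=tool(ray(d,[(213.1,174),(290.0,174),(213.5,187),(290.15,187)],70));print("bay",B.round(1).tolist())
w=lambda l:uncrop(l,20,95,2.4)
Pp=w([(444,321),(683,321),(668,586),(459,586)]);Pp[:2,1]=228.45;Pp[2:,1]=339.2
h=w([(246,265),(320,264),(256,329),(328,328),(265,388),(335,387)]);print("seatedM",tool(ray(d,h,85)).mean(0))
print("heater right back",tool(ray(d,w([(747,129),(0,129)]),70)))
Q=w([(509,378),(618,378),(513,466),(614,466),(514,545),(612,545)])
for o in (20.5,22,23.5):
    zb=p[2]-o
    U=tool(ray(d,[(219.5,188.6),(289.3,188.6)],zb));P=tool(ray(d,Pp,zb+55))
    print(o,zb.round(1),"under",U.round(1).tolist(),np.ptp(U[:,1]).round(2),"top",P.round(1).tolist(),P.mean(0).round(1),"holes",tool(ray(d,Q,zb+55)).mean(0).round(1))
```

```text
bay [[31.7, -26.6, 39.9], [31.6, 23.0, 39.9], [22.9, -26.7, 39.9], [22.8, 23.5, 39.9]]
seatedM [ -1.80211133 -71.4662506   24.82052106]
heater right back [[  48.19814395   48.10773071   39.92840734]
 [  48.27471774 -146.99338236   39.81048906]]
20.5 89.4 under [[28.1, -20.4, 20.5], [28.0, 20.5, 20.5]] 40.91 top [[28.9, -20.1, -34.5], [28.9, 20.3, -34.5], [-28.2, 20.5, -34.5], [-28.2, -20.3, -34.5]] [  0.3   0.1 -34.5] holes [ -0.1   0.1 -34.5]
22 87.9 under [[27.6, -20.6, 22.0], [27.5, 20.7, 22.0]] 41.28 top [[28.2, -20.4, -33.0], [28.1, 20.6, -33.0], [-29.8, 20.8, -33.0], [-29.7, -20.6, -33.0]] [ -0.8   0.1 -33. ] holes [ -1.3   0.1 -33. ]
23.5 86.4 under [[27.1, -20.8, 23.5], [27.1, 20.9, 23.5]] 41.66 top [[27.4, -20.7, -31.5], [27.4, 20.9, -31.5], [-31.3, 21.1, -31.5], [-31.2, -20.8, -31.5]] [ -1.9   0.1 -31.5] holes [ -2.4   0.1 -31.5]
```

nudge_tcp(
  steps=[
    {"sx": -0.3,"sy": -1.7,"sz": 1,"finger_gap": 0},
    {"sx": -0.3,"sy": -1.7,"sz": 2.5,"finger_gap": 0},
    {"sx": -0.3,"sy": -1.7,"sz": 2.5,"finger_gap": 0},
    {"sx": -0.3,"sy": -1.7,"sz": 2.5,"finger_gap": 0},
    {"sx": -0.3,"sy": -1.7,"sz": 2.5,"finger_gap": 0},
    {"sx": -0.3,"sy": -1.7,"sz": 2.5,"finger_gap": 0},
    {"sx": -0.3,"sy": -1.7,"sz": 2.5,"finger_gap": 0},
    {"sx": -0.3,"sy": -1.7,"sz": 2.5,"finger_gap": 0},
  ],
)

```text
time: 8.32
ee_pos: [578.4, -384.1, 106.8]
eef_rot: [-0.0, 0.999, 0.054, 0.0]
wrist_force: [0.3, 0.3, -3.2]
grip_width: 0.483
grasp_force: 61.2
```

Run:
```python
from workcell import manip
from h import *
s=manip.get_state();d=manip.get_image("wrist");M=wristM(d,s)
np.savez("w4.npz",image=d["image"],K=d["K"],camera_from_world=M,p=s["ee_pos"],q=s["eef_rot"])
np.set_printoptions(linewidth=250);g=d["image"].mean(2);print(s["ee_pos"],R.from_quat(np.r_[s["eef_rot"][1:],s["eef_rot"][0]]).as_matrix().round(4).tolist())
for r in (176,180,183,186,188,190,192,194): print(r,"L x206:",g[r,206:226].astype(int),"R x282:",g[r,282:302].astype(int))
for x in (222,230,250,262,280): print("col",x,"y165:",g[165:194,x].astype(int))
```

```text
[ 578.37955792 -384.05858334  106.80545539] [[0.9942, 0.1076, -0.0], [0.1076, -0.9942, 0.0], [0.0, -0.0, -1.0]]
176 L x206: [236 235 234 236 236 236 235 231 222 181 132  99  98  95  98 106 151 211 226 226] R x282: [228 228 225 206 159 110  86  87  86  85  90 131 179 215 229 233 232 235 233 232]
180 L x206: [236 236 236 236 237 236 236 235 225 188 132  89  78  76  75  83 130 195 225 229] R x282: [227 228 226 219 190 137  84  75  81  78  89 135 185 218 229 234 236 235 234 235]
183 L x206: [236 236 237 237 236 238 237 235 227 192 142  98  75  78  77  85 128 189 223 229] R x282: [227 230 232 231 204 134  87  78  76  76  90 132 187 220 230 233 234 235 234 233]
186 L x206: [236 236 235 235 235 236 236 235 227 195 141  98  79  74  79  87 113 174 219 231] R x282: [217 229 229 223 188 126  81  75  79  78  95 131 179 220 230 232 233 233 230 234]
188 L x206: [227 226 228 228 228 229 233 232 225 194 143 100  78  82  85  88 106 152 196 213] R x282: [204 21
[... 586 characters left out ...]
116 150 196 224 230 229 229 231 231 234]
col 222 y165: [235 235 236 235 236 236 236 232 228 201 174 151 141 138 135 130 134 132 128 121 115 113 110 106 111 119 120 122 122]
col 230 y165: [237 236 237 237 236 238 235 234 229 217 214 225 229 231 231 230 229 217 182 150 141 140 139 134 129 118 119 120 119]
col 250 y165: [235 236 238 237 237 236 234 230 221 211 222 228 230 229 229 198 125  55  23  20  18  25  30  69  97 117 122 118 119]
col 262 y165: [233 235 234 234 234 232 233 232 225 217 223 227 229 230 218 168 102  49  33  35  29  11  28  66  97 115 122 121 121]
col 280 y165: [234 233 234 234 232 232 234 232 227 219 222 226 227 226 229 228 229 227 211 172 147 141 149 150 141 124 121 123 123]
```

Run:
```python
from h import *
d=np.load("w4.npz");p=d["p"];q=d["q"]
T=R.from_quat(np.r_[q[1:],q[0]]);tool=lambda P:T.inv().apply(P-p)
print("bay",tool(ray(d,[(215.4,174.3),(293.3,174.3),(215.7,187),(293.55,187)],70)).round(1).tolist())
for o in (20.5,22,23.5): print(tool(ray(d,[(219.4,188.6),(289.3,188.6)],p[2]-o)).round(1).tolist())
```

```text
bay [[32.3, -24.7, 36.8], [32.3, 24.8, 36.8], [23.8, -24.8, 36.8], [23.8, 25.3, 36.8]]
[[28.1, -20.4, 20.5], [28.0, 20.5, 20.5]]
[[27.6, -20.6, 22.0], [27.6, 20.7, 22.0]]
[[27.1, -20.8, 23.5], [27.1, 20.9, 23.5]]
```

nudge_tcp(
  steps=[
    {"sx": 0.6,"sy": 0.1,"finger_gap": 0},
    {"sx": 0.6,"sy": 0.1,"finger_gap": 0},
    {"sx": 0.6,"sy": 0.1,"finger_gap": 0},
    {"sx": 0.6,"sy": 0.1,"finger_gap": 0},
    {"sx": 0.6,"sy": 0.1,"finger_gap": 0},
    {"sx": 0.6,"sy": 0.1,"finger_gap": 0},
  ],
)

```text
time: 9.12
ee_pos: [579.0, -384.1, 106.8]
eef_rot: [-0.0, 0.999, 0.054, -0.0]
wrist_force: [0.4, -0.6, -2.2]
grip_width: 0.478
grasp_force: 61.2
```

```bash
python3 -c "
from workcell import manip
print(manip.get_state()['ee_pos'],manip.hand_in())"
```

```text
the job is handed in; nothing more can be done
[ 578.95258098 -384.10470911  106.79269341] None
```

The spare block is held over the empty right-hand bay (bay_2), level and squared, centred to within about 1 mm by camera, with its underside about 15 mm (±2 mm) above the heater's top face; I handed the job in at about 9 s, and it returned no verdict.

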